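# Hook the calibration weight onto the thrust stand's load cell

### The job

Pick up the large brass calibration weight and clip its snap hook onto the steel eye of the thrust stand's load cell, pressing the sprung gate open against the eye until it has snapped shut behind it. Settle it with a steady pull of about 8 N straight down, the weight kept upright, held for a second, then ease off and let go, so that the weight hangs still and upright from the eye. More than 18 N ruins the load cell, so never load the stand that hard or let the weight drop onto it, and leave the two steel weights and the quadcopter where they are.

Things in the scene. Friction and masses are not known exactly. Their poses are not given: they have to be found in the camera images.
- weight: brass calibration weight, about 0.38 kg: cylinder 44 mm across, 29 mm high, neck to 37 mm, with a steel snap hook (carabiner) of 8 mm rod rigidly on top, outer top at 131 mm. Origin: centre of the underside, z up. The hook lies in its x-z plane, gate on the +x side, spine on the -x side. It stands upright, +x roughly towards the stand
- spine (a point): point to pinch on the hook's straight spine: its 8 mm rod at x -20, z 100 mm of the weight, same axes; the rod is straight from z 60 to 108. Pinch it from above, one finger on each side (+y and -y), best with the pads centred 2 mm behind it (-x) so that the eye has room inside the hook
- nose (a point): end of the hook's nose, x +18, z 96 mm of the weight, same axes; the gate shuts against it from below. A 7 mm bar clears the nose if its centre crosses the gate 4 to 16 mm below this point; it must go in to x 0 to 8 mm of the weight and then come up to z 105 or more (lower the weight) for the gate to shut under it
- gate (a joint): angle of the hook's dark sprung gate, a 7 mm rod pivoted at x +18, z 60 mm of the weight, its top at z 95.5; 0 shut, grows as its top swings inwards (-x), stop at 0.9 rad. Pressed from outside below the nose it gives at about 2 N, rising to 4 N (8 N if pressed low down, where it may reach its stop); it springs shut by itself
- seat (a point): point inside the hook's top bend where the centre of the eye's bar lies when the weight hangs on it: x -1, z 119.5 mm of the weight, same axes; so it ends on the bar, straight above the stand's origin
- stand: motor thrust stand, fixed. Origin on the table straight below the bar of its eye; x points level along the load cell into the stand, z up. The steel eye is D-shaped, level: near bar 7 mm thick along y over the origin, side limbs at y +-17 mm, opening behind the bar 25 mm deep, 27 wide. The bar's height is NOT measured: clamped in a slot, its centre 178 to 202 mm above the table; find it by feel
- motor (a point): top of the motor on the stand's load cell, 64 mm behind the eye's bar and 256 mm above the table: keep the gripper clear. The motor's mount begins 45 mm behind the bar; the space before, above and below the eye is free. The eye must not bear more than 18 N; a bar meeting the nose instead of the gate feels rigid and the gate stays shut
- weight_b: bystander: a smaller steel weight (37 mm across) with a like hook, origin at the centre of its underside
- weight_c: bystander: the smallest steel weight (33 mm across) with a like hook, origin at the centre of its underside
- drone: bystander: black quadcopter without propellers, about 190 mm across and 50 mm high, origin under its centre
There are look-alikes about, which are no part of the job. What is shaped like the weight but blue or turquoise is not meant.

How it is judged:
On the way, in this order (a step that is already met when the one before it is completed fails the run):
1. the gate is pressed open at the eye (value of joint gate above 0.3 rad and x of seat in the frame of stand between -0.04 and 0.02 m and y of seat in the frame of stand between -0.02 and 0.02 m and z of seat in the frame of stand between 0.17 and 0.26 m), for 0.02 s.
2. with the gate shut again behind the eye, the weight upright, the hook is pulled straight down on it: more than 8 N for 0.4 s (value of joint gate below 0.08 rad and contact force between weight and stand above 8 N and x of seat in the frame of stand between -0.014 and 0.016 m and y of seat in the frame of stand between -0.016 and 0.016 m and z of seat in the frame of stand between 0.172 and 0.207 m and angle between weight's own z axis and vertical below 0.12 rad), for 0.4 s.
At the end, for the whole second after the job is handed in: the brass weight hangs from the eye of the stand (carried by it, the hook's seat within 10 mm of the bar across it and 16 mm along it, and at a height that the bar can have), the gate shut (under 0.08 rad), upright within 0.15 rad and at rest (value of joint gate below 0.08 rad and contact force between weight and stand above 2 N and x of seat in the frame of stand between -0.01 and 0.01 m and y of seat in the frame of stand between -0.016 and 0.016 m and z of seat in the frame of stand between 0.172 and 0.207 m and angle between weight's own z axis and vertical below 0.15 rad and linear speed of weight below 0.03 m/s and angular speed of weight below 0.4 rad/s); the robot touches nothing.
It fails at once if the load cell's eye (or the stand) is loaded with more than 18 N (contact force between anything else and stand above 18 N).
It fails at once if a steel weight is moved more than 30 mm (distance of any of weight_b, weight_c from where it was at the start of the episode above 0.03 m).
It fails at once if a steel weight is tipped (angle between any of weight_b, weight_c's own z axis and vertical above 0.5 rad).
It fails at once if the quadcopter is moved more than 30 mm (distance of drone from where it was at the start of the episode above 0.03 m).
It also fails if it takes over 72 s, if anything falls off the work surface, if the arm or the gripper's body presses on something with over 40 N, if the wrist force passes 120 N, or if a joint passes its speed limit or range.

### The arm

A 6-joint arm with a two-finger parallel gripper is mounted at the origin on the work surface. World frame = base frame: x ahead of the robot, y to its left, z up, the work surface at z = 0. Lengths are in m, angles in rad, forces in N, time in s.
With the tool pointing down it reaches from about 0.25 to 0.725 m from the base axis. Payload 4 kg.
Tool frame: the origin (TCP) lies on the centre line of the jaws, within the pads' length; the fingertips stand 17 mm ahead of it and the grasp point (between the pads) lies 2 mm behind it; z points along the fingers, y is the line along which they close (so a half turn about z gives the same grasp; the last joint's range is limited). The gripper opens to 85 mm and grips with 20 to 120 N. Pads are 22 mm wide; open, the fingers measure 114 mm over their backs; the gripper's body (76 mm by 85 mm) begins 54 mm behind the grasp point. The pads swing forward as they close: fully open they stand 13 mm farther back than shut.
Start: joints at [-1.242, 0.241, 0.005, 1.335, 0, 1.571], TCP at [0.161, -0.473, 0.248] pointing down, gripper open.
Joint ranges: [-2.72, 2.72], [-1.05, 1.87], [-1.09, 1.28], [-1.99, 2.15], [-1.42, 1.44], [-3.14, 3.14]. Speed limits (rad/s): [2.79, 2.79, 3.14, 3.14, 3.14, 3.14].

### API

Orientations are given as a unit quaternion [x, y, z, w].
In Python, from workcell import get_obs, imaging, order gives the robot as it stands.
- The arm moves only by the tool apply_moves, never from a script. Its argument "targets" is a list that holds one entry, the list of rows, each a list of 5 numbers: the shift along the world's x, y, z in units of 40 mm (1.0 is 40 mm), then the turn about the world's z in degrees, then the gripper command: -1 is shut, 1 is fully open, values between are in proportion. In form: [[[dx, dy, dz, turn, fingers], ...]]. A call has 1 to 8 rows; each row shifts and turns the commanded pose from where the row before left it; what a row does not reach is not made up. A row lasts 1/12 s, in which the tool goes at most 41.7 mm and 7.16 degrees, less where a joint would pass 70% of its speed; a pose out of reach is approached as far as the arm can. A call is refused whole if a number of a shift passes 1 or a number of a turn 7.16, either way. A call with a gripper value outside its range is refused whole. The fingers move at their own pace and stop on an object; the grip force is fixed at half the most. Time passes only in rows, so rows that do not move let the fingers close. It gives the time, the measured TCP pose, the force, the opening and the grip force at its end, in the units of the state.
- get_obs(): the state, without advancing time (a new reading comes with each control period).
- imaging.camera(name): name is "side" or "top"; returns (picture, depth): 420x560x3 uint8, blue, green, red; 420x560 float32, m along the optical axis (not along the pixel's ray), 0 where there is no reading.
- imaging.get_calibration(name): a dict with "camera_matrix" (3x3 intrinsics, pixels), "eye" and "rotation" of the camera in the world. Camera axes: x right, y down, z forward; pixel columns grow to the right and rows downward; lengths in m; the calibration is good to about 2 mm. A picture is of the moment at which its call begins. get_calibration takes no time and is no camera call.
- order.job_done(): hands the job in; it is judged then, once.
The state is a dict: "clock": time; "joint_pos": joint angles; "joint_vel": joint speeds; "tau": joint torques, N m; "eef_pos": TCP position; "tool_rot": TCP orientation; "ft_force": force on the tool from outside, world axes, zero at the start; "ft_torque": the same for the moment, N m; "grip_width": finger opening in m; "grasp_force": force on a finger pad.
Only numpy, scipy, OpenCV 4.12 (cv2) and the standard library are available. Lean on these libraries where they do the work, as an engineer would, in place of code of your own. Each camera call takes 0.05 s, during which the arm holds its last target. There are 200 camera calls.

## Working session

There is one attempt and no reset: what is moved stays moved. The work goes in short steps, Python scripts to look and compute and a tool call to move; the robot and the scene stay as the last step left them, time stands still between calls to the robot, and variables do not carry over. Pictures are saved under pics/ and viewed, at most 10 in all, crops included, and the job is handed in when it is done.

Besides the shell and the picture viewer there is one more tool, called after "Emit:" in YAML: its name, and indented under it one key for each argument. apply_moves: Moves the arm, as the interface text tells. Its arguments: {"type":"object","properties":{"targets":{"type":"array","items":{"type":"array","items":{"type":"array","items":{"type":"number"}}}}},"required":["targets"]}

```bash
mkdir -p pics; ls; python3 - <<'E'
from workcell import get_obs, imaging
import cv2,numpy as np,pickle
o=get_obs();print({k:np.round(v,3) for k,v in o.items()})
ims={}
for n in("side","top"):
    p,d=imaging.camera(n);c=imaging.get_calibration(n);print(n,c)
    ims[n]=(p,d,c);cv2.imwrite(f"pics/{n}0.png",p)
pickle.dump(ims,open("ims0.pkl","wb"))
E
```

```text
pics
{'clock': np.float64(0.0), 'joint_pos': array([-1.242,  0.241,  0.004,  1.335, -0.   ,  1.571]), 'joint_vel': array([ 0.001, -0.001,  0.001, -0.001,  0.002,  0.001]), 'tau': array([-0.0000e+00, -3.7232e+01,  2.5241e+01,  1.7000e-02, -0.0000e+00,
        0.0000e+00]), 'eef_pos': array([ 0.161, -0.473,  0.247]), 'tool_rot': array([ 0.987,  0.164, -0.   , -0.001]), 'ft_force': array([-0.083,  0.711, -0.425]), 'ft_torque': array([-0.004, -0.001,  0.031]), 'grasp_force': np.float64(0.0), 'grip_width': np.float64(0.085)}
side {'camera_matrix': array([[466.81851277,   0.        , 280.2770118 ],
       [  0.        , 466.81851277, 208.89907205],
       [  0.        ,   0.        ,   1.        ]]), 'eye': array([0.51426168, 0.59378687, 0.70566355]), 'rotation': array([-0.03639629,  0.91874146, -0.39234006,  0.02566569])}
top {'camera_matrix': array([[486.46495114,   0.        , 274.12837606],
       [  0.        , 486.46495114, 207.07366246],
       [  0.        ,   0.        ,   1.        ]]), 'eye': array([0.42327238, 0.0279945 , 1.10255929]), 'rotation': array([ 0.70754917, -0.70255195,  0.055086  , -0.05254002])}
```

View pics/top0.png

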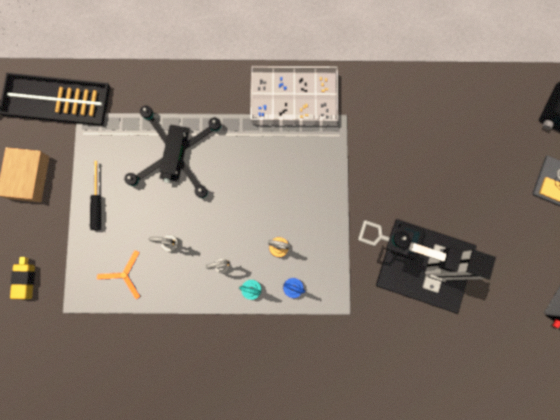

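View pics/side0.png

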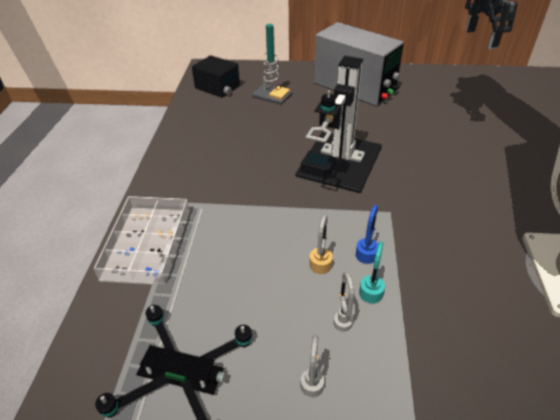

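Top view: the brass weight is at (278,247). The look-alikes are turquoise (251,289), blue (294,288) and two steel ones at (170,243) and (220,266). Only the (278,247) one is brass, and it is also large. The stand's eye is at (371,233). In the side view the brass weight is at (321,260) and the eye at (320,133). I'll confirm with one enlarged crop and measure.

```bash
cat > h.py <<'E'
import numpy as np,cv2
from scipy.spatial.transform import Rotation as R
def rays(c,uv):
    uv=np.atleast_2d(np.float64(uv));K=c["camera_matrix"]
    d=np.c_[(uv-K[[0,1],2])/K[[0,1],[0,1]],np.ones(len(uv))]
    return R.from_quat(c["rotation"]).apply(d)
def plane(c,uv,z):
    r=rays(c,uv);return c["eye"]+r*((z-c["eye"][2])/r[:,2])[:,None]
def cloud(d,c,m):
    v,u=np.nonzero(m&(d>0));return c["eye"]+rays(c,np.c_[u,v])*d[v,u][:,None],np.c_[u,v]
def proj(c,P):
    q=R.from_quat(c["rotation"]).inv().apply(np.atleast_2d(P)-c["eye"]);K=c["camera_matrix"]
    return q[:,:2]/q[:,2:]*K[[0,1],[0,1]]+K[[0,1],2]
E
python3 - <<'E'
from h import *;import pickle
ims=pickle.load(open("ims0.pkl","rb"))
boxes={"top":(255,225,305,272),"side":(300,205,345,280)}
eb={"top":(352,212,392,252),"side":(296,110,346,150)}
tiles=[]
for n in("top","side"):
    p,d,c=ims[n]
    for bx in (boxes,eb):
        x0,y0,x1,y1=bx[n];tiles.append(cv2.resize(p[y0:y1,x0:x1],(400,300),interpolation=cv2.INTER_CUBIC))
    hsv=cv2.cvtColor(p,cv2.COLOR_BGR2HSV);x0,y0,x1,y1=boxes[n]
    w=np.zeros(d.shape,bool);w[y0:y1,x0:x1]=1
    m=w&(hsv[...,0]>8)&(hsv[...,0]<28)&(hsv[...,1]>110)
    P,uv=cloud(d,c,m);print(n,"brass n",len(P),"z pct",np.percentile(P[:,2],[5,25,50,75,95]).round(3),"uv",uv.min(0),uv.max(0))
    (cx,cy),r=cv2.minEnclosingCircle(uv.astype(np.float32));print(" circ",cx,cy,r,"plane29",plane(c,(cx,cy),.029))
    t=P[(P[:,2]>.024)&(P[:,2]<.034)];print(" top face",len(t),t.min(0),t.max(0))
    P,uv=cloud(d,c,w);k=P[:,2]>.045
    P=P[k];uv=uv[k];print(" hook n",len(P))
    for a in np.arange(.045,.145,.01):
        q=P[(P[:,2]>=a)&(P[:,2]<a+.01)]
        if len(q):print("  ",round(a,3),len(q),q.mean(0).round(4),q.min(0).round(4),q.max(0).round(4))
    w[:]=0;x0,y0,x1,y1=eb[n];w[y0:y1,x0:x1]=1
    P,uv=cloud(d,c,w);k=(P[:,2]>.16)&(P[:,2]<.23);P=P[k];uv=uv[k];print(" eye",len(P))
    for a,b in zip(P[::max(1,len(P)//45)],uv[::max(1,len(P)//45)]):print("  ",b,a.round(3))
cv2.imwrite("pics/crop1.png",np.vstack([np.hstack(tiles[:2]),np.hstack(tiles[2:])]))
E
```

```text
top brass n 180 z pct [0.027 0.031 0.032 0.037 0.051] uv [269 237] [287 256]
 circ 278.5 246.77777099609375 9.892271041870117 plane29 [[0.49961645 0.01443932 0.029     ]]
 top face 115 [ 0.4791148  -0.00425315  0.02635892] [0.51911601 0.03318585 0.03387886]
 hook n 145
   0.045 24 [0.4971 0.0136 0.052 ] [0.4931 0.0051 0.0474] [0.502  0.0245 0.0548]
   0.055 25 [0.4976 0.0129 0.059 ] [ 0.4905 -0.0076  0.0552] [0.5029 0.0309 0.0643]
   0.065 3 [0.4955 0.0096 0.0701] [ 0.4924 -0.0011  0.0656] [0.5002 0.0309 0.0725]
   0.075 3 [0.4982 0.0225 0.081 ] [ 0.4954 -0.0006  0.0762] [0.4999 0.0351 0.0837]
   0.085 1 [ 0.4926 -0.0024  0.0941] [ 0.4926 -0.0024  0.0941] [ 0.4926 -0.0024  0.0941]
   0.095 3 [0.5009 0.0343 0.0999] [0.4999 0.0308 0.0983] [0.5023 0.037  0.1028]
   0.105 4 [0.497  0.015  0.1098] [ 0.4918 -0.0058  0.1054] [0.5033 0.0369 0.1134]
   0.115 24 [0.4999 0.0148 0.122 ] [ 0.4928 -0.0057  0.1168] [0.5068 0.0349 0.125 ]
   0.125 56 [0.4995 0.0149 0.1305] [0.4942 0.0007 0.1256] [0.5041 0.0308 0.134 ]
   0.135 2 [0.4975 0.0138 0.1359] [0.4956 0.0128 0.1353] [0.4995 0.0148 0.1365]
 e
[... 3811 characters left out ...]
5 -0.214  0.172]
   [327 126] [ 0.499 -0.219  0.166]
   [339 126] [ 0.475 -0.207  0.175]
   [323 127] [ 0.508 -0.175  0.193]
   [338 127] [ 0.477 -0.21   0.171]
   [321 128] [ 0.511 -0.174  0.191]
   [312 129] [ 0.529 -0.167  0.193]
   [324 129] [ 0.506 -0.171  0.191]
   [324 130] [ 0.506 -0.165  0.193]
   [326 131] [ 0.502 -0.166  0.19 ]
   [330 132] [ 0.494 -0.161  0.192]
   [310 134] [ 0.532 -0.151  0.192]
   [326 135] [ 0.501 -0.151  0.191]
   [314 136] [ 0.524 -0.143  0.193]
   [312 137] [ 0.528 -0.141  0.192]
   [327 137] [ 0.499 -0.144  0.191]
   [318 138] [ 0.516 -0.142  0.19 ]
   [315 139] [ 0.522 -0.14   0.188]
   [317 140] [ 0.518 -0.137  0.189]
   [324 141] [ 0.505 -0.137  0.187]
```

View pics/crop1.png

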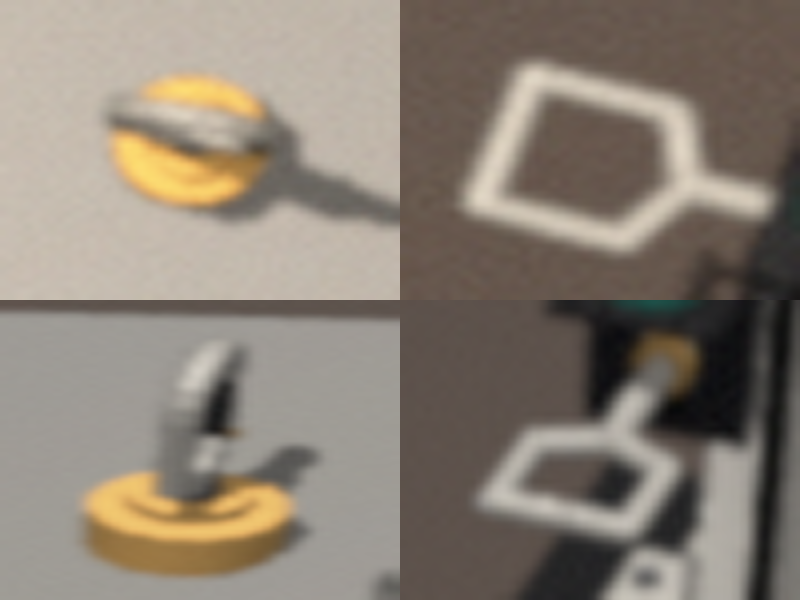

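Crop: the brass weight with the steel hook, gate (dark) side facing the stand, and the D-shaped eye with its bar towards the weight. Next I'll fit the bar line and hook direction.

```bash
python3 - <<'E'
from h import *;import pickle
ims=pickle.load(open("ims0.pkl","rb"))
def line(P):
    m=P.mean(0);u,s,v=np.linalg.svd(P-m);d=v[0]*(-1 if v[0][1]>0 else 1)
    return m,d,np.degrees(np.arctan2(d[1],d[0]))
for n,eb,hb in(("top",(352,212,386,252),(255,225,305,272)),("side",(296,125,346,150),(300,205,345,262))):
    p,d,c=ims[n]
    w=np.zeros(d.shape,bool);x0,y0,x1,y1=eb;w[y0:y1,x0:x1]=1
    g=cv2.cvtColor(p,cv2.COLOR_BGR2GRAY)
    P,uv=cloud(d,c,w&(g>140));k=(P[:,2]>.182)&(P[:,2]<.2);P,uv=P[k],uv[k]
    print(n,"eye z med",np.median(P[:,2]),len(P),P.min(0),P.max(0))
    Q=plane(c,uv,.191)[:,:2]
    # rect of the D
    print(" rect",cv2.minAreaRect((Q*1000).astype(np.float32)))
    a=np.radians(-104) # iterate limb direction
    for th in range(-116,-92,2):
        t=np.radians(th);e=np.array([np.cos(t),np.sin(t)]);s=Q@e;q=np.percentile(s,1)
        B=Q[s<s.min()+.0075];yy=B@np.array([-e[1],e[0]]);A=Q@np.array([-e[1],e[0]])
        print("  th",th,len(B),"front",round(s.min(),4),"y ext all",A.min().round(4),A.max().round(4),"bar c",B.mean(0).round(4))
    w[:]=0;x0,y0,x1,y1=hb;w[y0:y1,x0:x1]=1
    P,uv=cloud(d,c,w);k=(P[:,2]>.112)&(P[:,0]>.48)&(P[:,1]<.06);T=P[k]
    print(" hook top line",line(T[:,:2]),len(T),T[:,1].min(),T[:,1].max())
    k=(P[:,2]>.06)&(P[:,2]<.108)&(P[:,0]>.48)&(P[:,1]<.06);S=P[k]
    for nm,q in(("spine",S[S[:,1]>.026]),("gate",S[S[:,1]<.006])):
        print(" ",nm,len(q),q.mean(0) if len(q) else "", q[:,:2].min(0),q[:,:2].max(0))
print(proj(ims["top"][2],[0.5,.0144,.1]))
E
```

```text
top eye z med 0.1915860182851305 236 [ 0.4929234  -0.18397476  0.18697865] [ 0.5380706  -0.13318595  0.19605548]
 rect ((513.4210205078125, -161.2211151123047), (48.18807601928711, 39.76841735839844), 71.69877624511719)
  th -116 62 front -0.1058 y ext all 0.5101 0.5526 bar c [ 0.5227 -0.142 ]
  th -114 67 front -0.0868 y ext all 0.5132 0.555 bar c [ 0.5216 -0.1418]
  th -112 70 front -0.0677 y ext all 0.5158 0.5566 bar c [ 0.521  -0.1417]
  th -110 73 front -0.0485 y ext all 0.5176 0.5576 bar c [ 0.5203 -0.1416]
  th -108 74 front -0.0294 y ext all 0.5182 0.5581 bar c [ 0.5201 -0.1416]
  th -106 71 front -0.0112 y ext all 0.5181 0.5586 bar c [ 0.5194 -0.1412]
  th -104 68 front 0.0069 y ext all 0.5173 0.5583 bar c [ 0.5189 -0.1409]
  th -102 62 front 0.0251 y ext all 0.5157 0.5575 bar c [ 0.5178 -0.1403]
  th -100 55 front 0.0433 y ext all 0.5134 0.5559 bar c [ 0.5164 -0.1397]
  th -98 49 front 0.0614 y ext all 0.5105 0.5536 bar c [ 0.5152 -0.1392]
  th -96 44 front 0.0794 y ext all 0.507 0.5507 bar c [ 0.5137 -0.1387]
  th -94 39 front 0.0973 y ext all 0.5028 0.5471 bar c [ 0.5115 
[... 1152 characters left out ...]
 bar c [ 0.5192 -0.1397]
  th -100 41 front 0.0429 y ext all 0.5145 0.5563 bar c [ 0.5188 -0.1394]
  th -98 37 front 0.0613 y ext all 0.5116 0.5543 bar c [ 0.5172 -0.1388]
  th -96 37 front 0.0797 y ext all 0.5081 0.5515 bar c [ 0.5168 -0.1388]
  th -94 36 front 0.0979 y ext all 0.504 0.5481 bar c [ 0.5159 -0.1386]
 hook top line (array([0.5017907 , 0.02259897]), array([-0.24367538, -0.96985685]), np.float64(-104.10356604075078)) 102 -0.0046444671015469785 0.03732228526301795
  spine 77 [0.50445711 0.03589836 0.085651  ] [0.5005245  0.03262222] [0.5084701 0.0392289]
  gate 61 [ 0.49607065 -0.00189349  0.08097595] [ 0.49279536 -0.00490796] [0.4992376  0.00288824]
[[278.96826656 244.14309466]]
```

Emit:
apply_moves:
  targets:
    - [[0.318, 0.97, 0, 7, 0.06], [0.318, 0.97, 0, 7, 0.06], [0.318, 0.97, 0, 7, 0.06], [0.318, 0.97, 0, 7, 0.06], [0.318, 0.97, 0, 7, 0.06], [0.318, 0.97, 0, 7, 0.06], [0.318, 0.97, 0, 7, 0.06], [0.7, 0.65, 0, 0, 0.06]]

```text
clock: 0.77
eef_pos: [0.276, -0.1724, 0.248]
tool_rot: [0.829, 0.559, -0.001, -0.001]
ft_force: [0.5, -0.6, 0.2]
grip_width: 0.0451
grasp_force: 0.0
```

Emit:
apply_moves:
  targets:
    - [[0.7, 0.65, 0, 3, 0.06], [0.7, 0.65, 0, 3, 0.06], [0.7, 0.65, 0, 3.6, 0.06], [0.7, 0.65, 0, 0, 0.06], [0.7, 0.65, 0, 0, 0.06], [0, 0, 0, 0, 0.06], [0, 0, 0, 0, 0.06]]

```text
clock: 1.35
eef_pos: [0.419, -0.0442, 0.2475]
tool_rot: [0.779, 0.627, -0.001, -0.001]
ft_force: [-1.4, -0.1, -0.2]
grip_width: 0.0448
grasp_force: 0.0
```

Emit:
apply_moves:
  targets:
    - [[0.533, 0.5, 0, 0, 0.06], [0.533, 0.5, 0, 0, 0.06], [0.533, 0.5, 0, 0, 0.06], [0.533, 0.5, 0, 0, 0.06], [0, 0, -0.8, 0, 0.06], [0, 0, -0.8, 0, 0.06], [0, 0, -0.4, 0, 0.06], [0, 0, 0, 0, 0.06]]

```text
clock: 2.02
eef_pos: [0.4996, 0.0329, 0.164]
tool_rot: [0.781, 0.625, -0.004, -0.003]
ft_force: [-0.4, -0.9, -0.7]
grip_width: 0.0453
grasp_force: 0.0
```

```bash
python3 - <<'E'
from h import *;from workcell import imaging,get_obs
ts=[]
for n in("side","top"):
    p,d=imaging.camera(n);x0,y0=(270,170) if n=="side" else (230,190)
    ts.append(cv2.resize(p[y0:y0+110,x0:x0+110],(400,400),interpolation=cv2.INTER_CUBIC))
cv2.imwrite("pics/pre.png",np.hstack(ts));print(get_obs()["eef_pos"])
E
```

```text
[0.50282783 0.03324041 0.16827359]
```

View pics/pre.png

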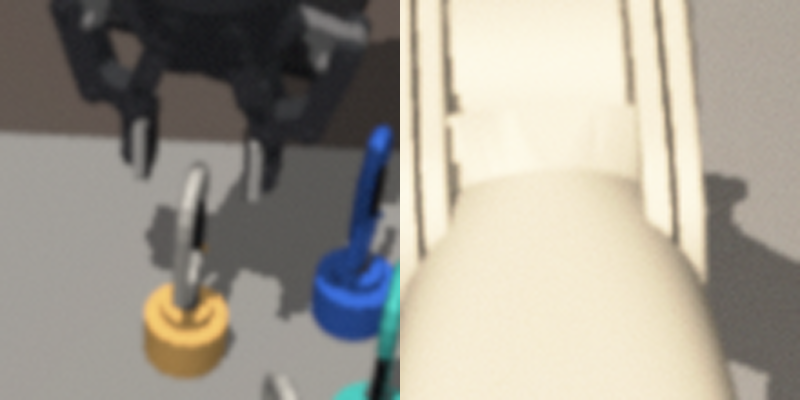

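The side view shows the fingers at (140,145) and (258,170), with the hook's top at (200,170) between them. I'll descend.

Emit:
apply_moves:
  targets:
    - [[0.04, 0.07, -0.6, 0, 0.06], [0, 0, -0.6, 0, 0.06], [0, 0, -0.4, 0, 0.06], [0, 0, -0.15, 0, 0.06], [0, 0, 0, 0, 0.06], [0, 0, 0, 0, 0.06], [0, 0, 0, 0, 0.06], [0, 0, 0, 0, 0.06]]

```text
clock: 2.78
eef_pos: [0.5067, 0.0371, 0.1]
tool_rot: [0.78, 0.625, 0.001, 0.001]
ft_force: [0.1, -0.9, -0.6]
grip_width: 0.0454
grasp_force: 0.0
```

Emit:
apply_moves:
  targets:
    - [[-0.06, -0.03, -0.05, 0, 0.06], [0, 0, 0, 0, 0.06], [0, 0, 0, 0, -0.4], [0, 0, 0, 0, -1], [0, 0, 0, 0, -1], [0, 0, 0, 0, -1], [0, 0, 0, 0, -1], [0, 0, 0, 0, -1]]

```text
clock: 3.45
eef_pos: [0.5031, 0.0362, 0.0963]
tool_rot: [0.78, 0.626, 0.0, -0.0]
ft_force: [1.0, 1.0, -0.7]
grip_width: 0.0064
grasp_force: 58.4
```

Emit:
apply_moves:
  targets:
    - [[0, 0, 0, 0, -1], [0, 0, 0, 0, -1], [0, 0, 0, 0, -1], [0, 0, 0, 0, -1]]

```text
clock: 3.78
eef_pos: [0.5031, 0.0361, 0.0963]
tool_rot: [0.78, 0.626, 0.0, 0.0]
ft_force: [1.0, 1.2, -1.3]
grip_width: 0.006
grasp_force: 58.4
```

Emit:
apply_moves:
  targets:
    - [[0, 0, 0.2, 0, -1], [0, 0, 0.4, 0, -1], [0, 0, 0.4, 0, -1], [0, 0, 0.4, 0, -1], [0, 0, 0.4, 0, -1], [0, 0, 0.4, 0, -1], [0, 0, 0.33, 0, -1], [0, 0, 0, 0, -1]]

```text
clock: 4.45
eef_pos: [0.504, 0.0358, 0.2003]
tool_rot: [0.78, 0.625, 0.002, 0.001]
ft_force: [0.7, -0.5, -3.5]
grip_width: 0.0065
grasp_force: 58.6
```

Emit:
apply_moves:
  targets:
    - [[0.13, -0.31, 0, -0.7, -1], [0.13, -0.31, 0, -0.7, -1], [0.13, -0.31, 0, -0.7, -1], [0.13, -0.31, 0, -0.7, -1], [0.13, -0.31, 0, -0.7, -1], [0.13, -0.31, 0, -0.7, -1], [0.13, -0.31, 0, -0.7, -1], [0.13, -0.31, 0, -0.6, -1]]

```text
clock: 5.12
eef_pos: [0.545, -0.0647, 0.1973]
tool_rot: [0.81, 0.587, -0.0, -0.0]
ft_force: [0.3, -0.4, -3.6]
grip_width: 0.0066
grasp_force: 58.6
```

Emit:
apply_moves:
  targets:
    - [[0, 0, 0, 0, -1], [0, 0, 0, 0, -1], [0, 0, 0, 0, -1], [0, 0, 0, 0, -1]]

```text
clock: 5.45
eef_pos: [0.5443, -0.0628, 0.1974]
tool_rot: [0.809, 0.588, -0.0, -0.0]
ft_force: [-0.7, 0.1, -2.9]
grip_width: 0.0063
grasp_force: 58.6
```

```bash
python3 - <<'E'
from h import *;from workcell import imaging,get_obs
import pickle
ts=[];ims={}
for n in("side","top"):
    p,d=imaging.camera(n);ims[n]=(p,d,imaging.get_calibration(n));x0,y0=(260,90) if n=="side" else (300,190)
    ts.append(cv2.resize(p[y0:y0+120,x0:x0+120],(400,400),interpolation=cv2.INTER_CUBIC))
pickle.dump(ims,open("ims1.pkl","wb"))
cv2.imwrite("pics/pre2.png",np.hstack(ts));o=get_obs();print(o["eef_pos"],o["ft_force"],o["tool_rot"])
p,d,c=ims["side"]
hsv=cv2.cvtColor(p,cv2.COLOR_BGR2HSV)
m=(hsv[...,0]>8)&(hsv[...,0]<28)&(hsv[...,1]>110)
P,uv=cloud(d,c,m);k=(P[:,2]>.09)&(P[:,2]<.15)&(P[:,0]>.45)&(P[:,0]<.6)&(P[:,1]>-.15)&(P[:,1]<0);P=P[k]
print(len(P),np.percentile(P,[2,10,50,90,98],axis=0).round(4))
P,uv=cloud(d,c,np.ones(d.shape,bool));k=(P[:,2]>.16)&(P[:,2]<.185)&(P[:,0]>.5)&(P[:,0]<.57)&(P[:,1]>-.115)&(P[:,1]<-.04);P=P[k]
for a in np.arange(-.115,-.04,.006):
    q=P[(P[:,1]>=a)&(P[:,1]<a+.006)]
    if len(q):print(round(a,3),len(q),q.mean(0).round(4))
E
```

```text
[ 0.54439632 -0.06265824  0.19756001] [ 0.39929599  0.0396529  -3.27174354] [ 8.09069996e-01  5.87712282e-01  2.74065593e-07 -1.23865289e-04]
461 [[ 0.5176 -0.0935  0.1062]
 [ 0.5212 -0.0842  0.1101]
 [ 0.5364 -0.0706  0.131 ]
 [ 0.5533 -0.0634  0.1402]
 [ 0.5575 -0.0618  0.1421]]
-0.073 1 [ 0.5388 -0.0689  0.1627]
-0.067 25 [ 0.5433 -0.0629  0.1698]
-0.061 10 [ 0.5455 -0.0586  0.1802]
-0.055 6 [ 0.5442 -0.0536  0.1833]
```

View pics/pre2.png

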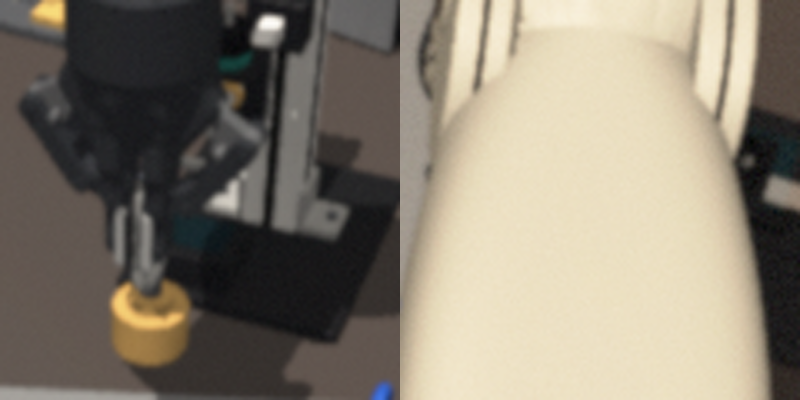

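The weight hangs upright under the fingers (base at about (150,325) in the crop), and its position matches the prediction. Now advance to the eye.

Emit:
apply_moves:
  targets:
    - [[-0.04, -0.185, 0, 0, -1], [-0.05, -0.18, 0, 0, -1], [-0.058, -0.178, 0, 0, -1], [-0.058, -0.178, 0, 0, -1], [0, 0, 0, 0, -1], [0, 0, 0, 0, -1], [0, 0, 0, 0, -1]]

```text
clock: 6.13
eef_pos: [0.5363, -0.0922, 0.1975]
tool_rot: [0.809, 0.587, 0.0, -0.0]
ft_force: [-0.3, -0.2, -4.9]
grip_width: 0.0064
grasp_force: 58.6
```

Emit:
apply_moves:
  targets:
    - [[-0.023, -0.071, 0, 0, -1], [-0.023, -0.071, 0, 0, -1], [-0.015, -0.048, 0, 0, -1]]

```text
clock: 6.38
eef_pos: [0.5341, -0.0992, 0.1975]
tool_rot: [0.809, 0.588, 0.001, -0.0]
ft_force: [0.1, 1.3, -4.8]
grip_width: 0.0064
grasp_force: 58.6
```

Emit:
apply_moves:
  targets:
    - [[-0.015, -0.048, 0, 0, -1], [-0.015, -0.048, 0, 0, -1]]

```text
clock: 6.55
eef_pos: [0.5329, -0.103, 0.1975]
tool_rot: [0.809, 0.588, 0.001, -0.0]
ft_force: [1.3, 3.7, -4.6]
grip_width: 0.0063
grasp_force: 58.6
```

Emit:
apply_moves:
  targets:
    - [[-0.01, -0.03, 0, 0, -1], [0, 0, 0, 0, -1]]

```text
clock: 6.72
eef_pos: [0.5325, -0.1046, 0.1976]
tool_rot: [0.809, 0.587, 0.0, -0.0]
ft_force: [1.6, 2.9, -4.7]
grip_width: 0.0061
grasp_force: 58.6
```

Emit:
apply_moves:
  targets:
    - [[-0.015, -0.048, 0, 0, -1], [0, 0, 0, 0, -1]]

```text
clock: 6.88
eef_pos: [0.5318, -0.1066, 0.1977]
tool_rot: [0.809, 0.587, 0.0, 0.0]
ft_force: [2.0, 3.9, -4.2]
grip_width: 0.0066
grasp_force: 58.6
```

Emit:
apply_moves:
  targets:
    - [[-0.015, -0.048, 0, 0, -1], [0, 0, 0, 0, -1]]

```text
clock: 7.05
eef_pos: [0.5311, -0.1086, 0.1975]
tool_rot: [0.809, 0.587, 0.0, -0.0]
ft_force: [1.8, 3.4, -5.6]
grip_width: 0.0065
grasp_force: 58.6
```

Emit:
apply_moves:
  targets:
    - [[-0.018, -0.055, 0, 0, -1], [-0.018, -0.055, 0, 0, -1]]

```text
clock: 7.22
eef_pos: [0.5296, -0.1128, 0.1975]
tool_rot: [0.809, 0.588, 0.0, -0.0]
ft_force: [1.5, 4.3, -4.3]
grip_width: 0.0063
grasp_force: 58.6
```

Emit:
apply_moves:
  targets:
    - [[-0.018, -0.055, 0, 0, -1], [-0.016, -0.05, 0, 0, -1], [0, 0, 0, 0, -1]]

```text
clock: 7.47
eef_pos: [0.5278, -0.1178, 0.1971]
tool_rot: [0.81, 0.587, -0.001, -0.0]
ft_force: [1.4, 2.9, -6.7]
grip_width: 0.0067
grasp_force: 58.5
```

The gate is open with steady force of about 4 N. I'll lower so the bar rises into the bend.

Emit:
apply_moves:
  targets:
    - [[0, 0, -0.08, 0, -1], [0, 0, -0.08, 0, -1], [0, 0, -0.08, 0, -1], [0, 0, 0, 0, -1]]

```text
clock: 7.8
eef_pos: [0.5273, -0.1179, 0.1867]
tool_rot: [0.809, 0.587, -0.002, -0.0]
ft_force: [-0.2, 0.4, -4.2]
grip_width: 0.0066
grasp_force: 58.6
```

Emit:
apply_moves:
  targets:
    - [[0, 0, -0.08, 0, -1], [0, 0, -0.08, 0, -1], [0, 0, -0.08, 0, -1], [0, 0, -0.06, 0, -1], [0, 0, 0, 0, -1]]

```text
clock: 8.22
eef_pos: [0.5278, -0.1172, 0.1752]
tool_rot: [0.809, 0.587, -0.001, -0.0]
ft_force: [-0.6, -0.2, -3.9]
grip_width: 0.0063
grasp_force: 58.6
```

Emit:
apply_moves:
  targets:
    - [[-0.012, -0.045, 0, 0, -1], [-0.012, -0.045, -0.04, 0, -1], [0, 0, -0.04, 0, -1], [0, 0, -0.04, 0, -1], [0, 0, 0, 0, -1], [0, 0, 0, 0, -1]]

```text
clock: 8.72
eef_pos: [0.5272, -0.1207, 0.1709]
tool_rot: [0.809, 0.587, -0.0, -0.0]
ft_force: [0.5, -0.1, -3.5]
grip_width: 0.0061
grasp_force: 58.6
```

Emit:
apply_moves:
  targets:
    - [[0, 0, -0.03, 0, -1], [0, 0, -0.03, 0, -1], [0, 0, 0, 0, -1]]

```text
clock: 8.97
eef_pos: [0.5272, -0.1207, 0.1684]
tool_rot: [0.809, 0.587, -0.0, -0.0]
ft_force: [-0.3, -0.4, -4.4]
grip_width: 0.0067
grasp_force: 58.6
```

Emit:
apply_moves:
  targets:
    - [[0, 0, -0.025, 0, -1], [0, 0, -0.02, 0, -1], [0, 0, 0, 0, -1]]

```text
clock: 9.22
eef_pos: [0.5272, -0.1207, 0.1667]
tool_rot: [0.809, 0.587, -0.0, -0.0]
ft_force: [0.1, 0.5, -4.3]
grip_width: 0.0059
grasp_force: 58.6
```

Emit:
apply_moves:
  targets:
    - [[0, 0, -0.02, 0, -1], [0, 0, 0, 0, -1]]

```text
clock: 9.38
eef_pos: [0.5273, -0.1207, 0.166]
tool_rot: [0.809, 0.587, -0.0, -0.0]
ft_force: [-0.1, -0.4, -4.3]
grip_width: 0.0066
grasp_force: 58.6
```

Emit:
apply_moves:
  targets:
    - [[0, 0, -0.02, 0, -1], [0, 0, 0, 0, -1]]

```text
clock: 9.55
eef_pos: [0.5273, -0.1207, 0.1652]
tool_rot: [0.809, 0.587, -0.0, -0.0]
ft_force: [-0.1, 0.4, -4.4]
grip_width: 0.0067
grasp_force: 58.6
```

Emit:
apply_moves:
  targets:
    - [[0, 0, -0.02, 0, -1], [0, 0, 0, 0, -1]]

```text
clock: 9.72
eef_pos: [0.5273, -0.1207, 0.1644]
tool_rot: [0.809, 0.587, -0.0, -0.0]
ft_force: [-0.3, 1.2, -4.4]
grip_width: 0.0064
grasp_force: 58.6
```

Emit:
apply_moves:
  targets:
    - [[0, 0, -0.015, 0, -1], [0, 0, 0, 0, -1]]

```text
clock: 9.88
eef_pos: [0.5273, -0.1207, 0.1638]
tool_rot: [0.809, 0.587, -0.0, -0.0]
ft_force: [-0.4, -0.6, -4.1]
grip_width: 0.0067
grasp_force: 58.6
```

Emit:
apply_moves:
  targets:
    - [[0, 0, -0.015, 0, -1], [0, 0, 0, 0, -1]]

```text
clock: 10.05
eef_pos: [0.5274, -0.1208, 0.1633]
tool_rot: [0.809, 0.587, 0.0, 0.0]
ft_force: [0.9, 0.4, -4.2]
grip_width: 0.0064
grasp_force: 58.6
```

Emit:
apply_moves:
  targets:
    - [[0, 0, -0.015, 0, -1], [0, 0, 0, 0, -1]]

```text
clock: 10.22
eef_pos: [0.5274, -0.1208, 0.163]
tool_rot: [0.809, 0.587, 0.0, 0.0]
ft_force: [-0.7, 0.5, -1.3]
grip_width: 0.0059
grasp_force: 58.7
```

Emit:
apply_moves:
  targets:
    - [[0, 0, -0.015, 0, -1], [0, 0, 0, 0, -1]]

```text
clock: 10.38
eef_pos: [0.5275, -0.1208, 0.1628]
tool_rot: [0.809, 0.587, 0.0, 0.0]
ft_force: [-0.9, 0.7, 1.3]
grip_width: 0.0067
grasp_force: 59.2
```

Emit:
apply_moves:
  targets:
    - [[0, 0, -0.015, 0, -1], [0, 0, 0, 0, -1]]

```text
clock: 10.55
eef_pos: [0.5276, -0.1209, 0.1626]
tool_rot: [0.809, 0.587, 0.0, 0.001]
ft_force: [-2.0, 0.7, 5.4]
grip_width: 0.0062
grasp_force: 59.7
```

Seated: about 9.7 N on the eye. Hold.

Emit:
apply_moves:
  targets:
    - [[0, 0, 0, 0, -1], [0, 0, 0, 0, -1], [0, 0, 0, 0, -1]]

```text
clock: 10.8
eef_pos: [0.5276, -0.1209, 0.1626]
tool_rot: [0.809, 0.587, 0.0, 0.001]
ft_force: [-3.4, 0.7, 5.7]
grip_width: 0.0069
grasp_force: 59.8
```

Emit:
apply_moves:
  targets:
    - [[0, 0, 0, 0, -1], [0, 0, 0, 0, -1], [0, 0, 0, 0, -1], [0, 0, 0, 0, -1], [0, 0, 0, 0, -1], [0, 0, 0, 0, -1], [0, 0, 0, 0, -1], [0, 0, 0, 0, -1]]

```text
clock: 11.47
eef_pos: [0.5275, -0.1209, 0.1625]
tool_rot: [0.809, 0.587, 0.0, 0.001]
ft_force: [-3.3, 0.1, 6.7]
grip_width: 0.0065
grasp_force: 59.8
```

```bash
python3 - <<'E'
from h import *;from workcell import imaging,get_obs
ts=[]
for n in("side",):
    p,d=imaging.camera(n);c=imaging.get_calibration(n);x0,y0=(270,80)
    cv2.imwrite("pics/seat.png",cv2.resize(p[y0:y0+120,x0:x0+120],(600,600),interpolation=cv2.INTER_CUBIC))
hsv=cv2.cvtColor(p,cv2.COLOR_BGR2HSV)
m=(hsv[...,0]>8)&(hsv[...,0]<28)&(hsv[...,1]>110)
P,uv=cloud(d,c,m);k=(P[:,2]>.055)&(P[:,2]<.115)&(P[:,0]>.45)&(P[:,0]<.6)&(P[:,1]>-.2)&(P[:,1]<-.08);P=P[k]
print(len(P),np.percentile(P,[2,10,50,90,98],axis=0).round(4))
o=get_obs();print(o["eef_pos"],o["ft_force"],o["ft_torque"])
E
```

```text
405 [[ 0.5003 -0.1531  0.071 ]
 [ 0.5042 -0.1422  0.0757]
 [ 0.5198 -0.129   0.0964]
 [ 0.5366 -0.1217  0.1056]
 [ 0.5408 -0.1204  0.1075]]
[ 0.52757621 -0.12091379  0.16253793] [-2.85987889  0.43701492  5.20818751] [-0.05323847  0.52399456 -0.08688475]
```

View pics/seat.png

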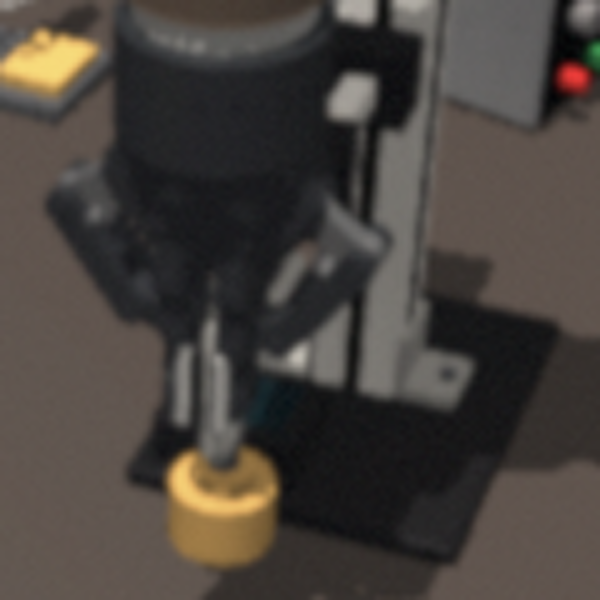

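The weight is upright, base at (222,510) in the crop, with its origin within 2 mm of the stand's origin. Ease off.

Emit:
apply_moves:
  targets:
    - [[0, 0, 0.01, 0, -1], [0, 0, 0.01, 0, -1], [0, 0, 0.004, 0, -1], [0, 0, 0, 0, -1], [0, 0, 0, 0, -1]]

```text
clock: 11.93
eef_pos: [0.5275, -0.1208, 0.1626]
tool_rot: [0.809, 0.587, 0.0, 0.0]
ft_force: [-1.1, -0.0, 4.3]
grip_width: 0.0067
grasp_force: 59.7
```

Emit:
apply_moves:
  targets:
    - [[0, 0, 0.015, 0, -1], [0, 0, 0.01, 0, -1], [0, 0, 0, 0, -1], [0, 0, 0, 0, -1]]

```text
clock: 12.27
eef_pos: [0.5274, -0.1207, 0.163]
tool_rot: [0.809, 0.587, -0.0, -0.0]
ft_force: [0.3, 0.3, -1.4]
grip_width: 0.0064
grasp_force: 59.1
```

Emit:
apply_moves:
  targets:
    - [[0, 0, 0, 0, -0.8], [0, 0, 0, 0, -0.7], [0, 0, 0, 0, -0.6], [0, 0, 0, 0, -0.4], [0, 0, 0, 0, -0.2], [0, 0, 0, 0, 0], [0, 0, 0, 0, 0], [0, 0, 0, 0, 0]]

```text
clock: 12.93
eef_pos: [0.5273, -0.1207, 0.1635]
tool_rot: [0.809, 0.587, 0.0, 0.0]
ft_force: [0.3, -0.0, -0.1]
grip_width: 0.0429
grasp_force: 0.0
```

```bash
python3 - <<'E'
from h import *;from workcell import imaging,get_obs
p,d=imaging.camera("side");x0,y0=(270,80)
cv2.imwrite("pics/rel.png",cv2.resize(p[y0:y0+120,x0:x0+120],(600,600),interpolation=cv2.INTER_CUBIC))
o=get_obs();print(o["eef_pos"],o["ft_force"],o["grip_width"])
E
```

```text
[ 0.52733919 -0.12074352  0.16349397] [-0.21707535  0.12549769 -0.43673819] 0.0427464706503703
```

View pics/rel.png

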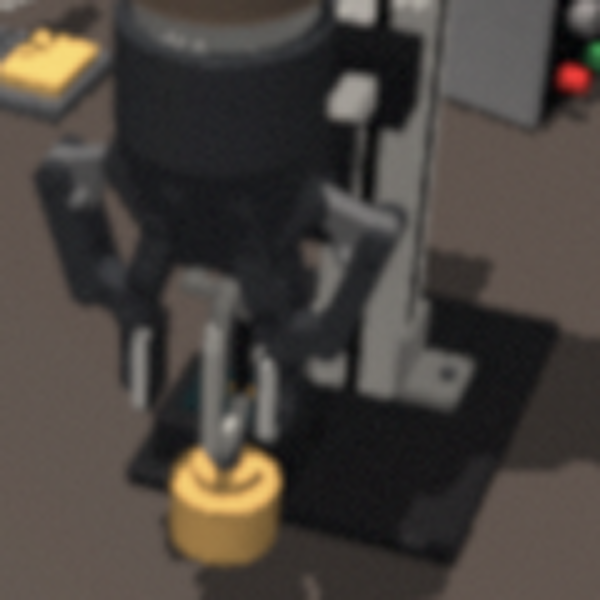

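Released: the weight hangs from the eye with the fingers clear at (140,370) and (265,400). Withdraw straight back.

Emit:
apply_moves:
  targets:
    - [[0.03, 0.1, 0, 0, 0], [0.09, 0.28, 0, 0, 0], [0.12, 0.38, 0, 0, 0], [0.12, 0.38, 0, 0, 0], [0.12, 0.38, 0, 0, 0], [0.12, 0.38, 0, 0, 0], [0.12, 0.38, 0, 0, 0], [0, 0, 0.5, 0, 0]]

```text
clock: 13.65
eef_pos: [0.5545, -0.0258, 0.1798]
tool_rot: [0.808, 0.589, -0.002, -0.003]
ft_force: [-0.3, -0.3, -1.0]
grip_width: 0.0427
grasp_force: 0.0
```

Emit:
apply_moves:
  targets:
    - [[-0.5, 0.5, 0.3, 0, 0], [-0.5, 0.5, 0, 0, 0], [-0.5, 0.5, 0, 0, 0], [-0.5, 0.5, 0, 0, 0], [-0.5, 0, 0, 0, 0], [-0.5, 0, 0, 0, 0], [0, 0, 0, 0, 0], [0, 0, 0, 0, 0]]

```text
clock: 14.32
eef_pos: [0.4356, 0.0514, 0.1959]
tool_rot: [0.809, 0.588, 0.0, 0.0]
ft_force: [-0.1, -0.3, 0.3]
grip_width: 0.0426
grasp_force: 0.0
```

Emit:
apply_moves:
  targets:
    - [[0, 0, 0, 0, 0], [0, 0, 0, 0, 0], [0, 0, 0, 0, 0], [0, 0, 0, 0, 0], [0, 0, 0, 0, 0], [0, 0, 0, 0, 0], [0, 0, 0, 0, 0], [0, 0, 0, 0, 0]]

```text
clock: 14.98
eef_pos: [0.4362, 0.0504, 0.1954]
tool_rot: [0.809, 0.587, -0.0, -0.0]
ft_force: [0.1, -0.5, -0.6]
grip_width: 0.0428
grasp_force: 0.0
```

Emit:
apply_moves:
  targets:
    - [[0, 0, 0, 0, 0], [0, 0, 0, 0, 0], [0, 0, 0, 0, 0], [0, 0, 0, 0, 0], [0, 0, 0, 0, 0], [0, 0, 0, 0, 0], [0, 0, 0, 0, 0], [0, 0, 0, 0, 0]]

```text
clock: 15.65
eef_pos: [0.4361, 0.0505, 0.1955]
tool_rot: [0.809, 0.587, -0.0, -0.0]
ft_force: [-0.1, -0.7, 0.7]
grip_width: 0.0427
grasp_force: 0.0
```

```bash
python3 - <<'E'
from h import *;from workcell import imaging,get_obs
def brass():
    p,d=imaging.camera("side");c=imaging.get_calibration("side")
    hsv=cv2.cvtColor(p,cv2.COLOR_BGR2HSV)
    m=(hsv[...,0]>8)&(hsv[...,0]<28)&(hsv[...,1]>110)
    P,uv=cloud(d,c,m);k=(P[:,2]>.055)&(P[:,2]<.115)&(P[:,0]>.45)&(P[:,0]<.6)&(P[:,1]>-.2)&(P[:,1]<-.08)
    return p,P[k],uv[k]
for i in range(8):
    p,P,uv=brass();print(len(P),uv.mean(0).round(2),np.percentile(P,[2,50,98],axis=0).round(4).tolist())
x0,y0=(270,80);cv2.imwrite("pics/fin.png",cv2.resize(p[y0:y0+120,x0:x0+120],(600,600),interpolation=cv2.INTER_CUBIC))
o=get_obs();print(o["clock"],o["eef_pos"])
E
```

```text
414 [314.51 180.57] [[0.4988, -0.1533, 0.0715], [0.519, -0.1303, 0.0964], [0.5409, -0.1209, 0.1074]]
412 [314.5  180.59] [[0.4988, -0.1538, 0.0717], [0.5193, -0.1297, 0.0966], [0.5409, -0.1209, 0.1082]]
414 [314.51 180.56] [[0.4988, -0.1531, 0.0719], [0.519, -0.1303, 0.0968], [0.541, -0.1207, 0.1083]]
414 [314.52 180.56] [[0.4988, -0.1539, 0.0721], [0.5189, -0.1301, 0.0967], [0.5409, -0.1209, 0.1078]]
412 [314.51 180.57] [[0.4988, -0.1521, 0.0718], [0.519, -0.1299, 0.0964], [0.5409, -0.1208, 0.1076]]
415 [314.52 180.56] [[0.4988, -0.1534, 0.0715], [0.519, -0.1301, 0.0964], [0.5409, -0.1211, 0.1078]]
413 [314.53 180.56] [[0.4988, -0.1527, 0.0715], [0.519, -0.1301, 0.0961], [0.5409, -0.121, 0.1082]]
413 [314.55 180.55] [[0.4988, -0.1541, 0.0721], [0.5189, -0.1303, 0.0966], [0.5409, -0.1208, 0.108]]
16.05 [0.43614058 0.05047119 0.19547324]
```

View pics/fin.png

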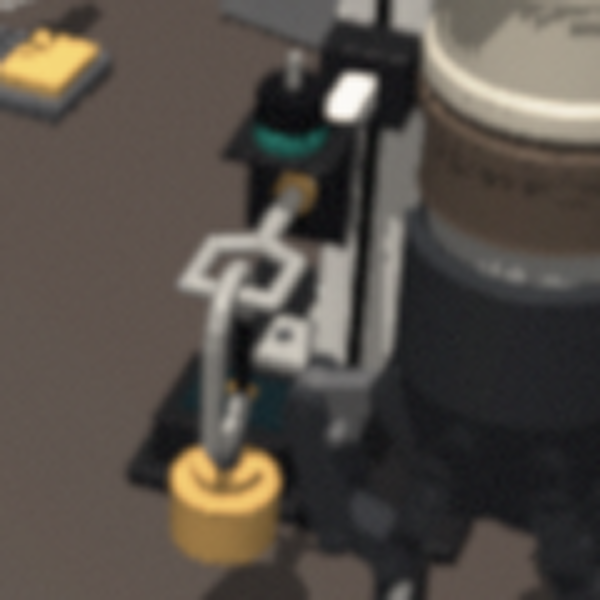

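The hook is over the eye's bar at (232,280) in the crop. The weight hangs upright and still, and the gripper is well clear, so I'm handing in.

```bash
python3 -c "
from workcell import order;print(order.job_done())"
```

```text
the job is handed in; nothing more can be done
None
```

The brass weight is clipped on the load cell's eye, settled with a pull of about 9.5–10 N held for about a second, and left hanging upright and still with the gripper clear; I handed the job in at about 16 s, and no verdict came back.

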